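Return the meeting-room kit to its fitted trays

TASK

Four pieces of meeting-room kit lie about on the stock-room bench: a long power adapter, a short charger, a slim microphone bar and a round speakerphone. Put each one into the fitted tray of its own shape and size, so that it lies flat on the tray's floor inside the rim, right way up; either end may face either way. They are electronics, so set them down gently instead of dropping them.

Things in the scene. Friction and masses are not known exactly. Their poses are not given: they have to be found in the camera images.
- long_brick: laptop power adapter, a black plastic brick 112 x 46 mm, 32 mm high, lying flat, loose, 0.25 to 0.5 kg. Origin at the centre of its underside, x along its length, y across, z up. It is the longer of the two 46 mm wide bricks.
- short_brick: compact charger, a black plastic brick 72 x 46 mm, 32 mm high, lying flat, loose, 0.14 to 0.28 kg. Origin at the centre of its underside, x along its length, y across, z up. It is the shorter of the two 46 mm wide bricks.
- mic_bar: microphone bar, a slim black plastic bar 118 x 26 mm, 32 mm high, with two grilles on top, lying flat, loose, 0.1 to 0.21 kg. Origin at the centre of its underside, x along its length, y across, z up.
- puck: round black speakerphone, a disc 62 mm in diameter and 32 mm high with a round grille on top, lying flat, loose, 0.2 to 0.4 kg. Origin at the centre of its underside, z up.
- long_tray: tray for the laptop power adapter (the long brick): oblong, recess 130 x 64 mm (9 mm of play all round the brick), 140 x 74 mm over the rim; fixed to the bench, white plastic with a grey floor, 8 mm high over all: floor 4 mm thick, upright rim 5 mm wide that stands 4 mm above the floor. Origin at the centre of its underside (on the bench top), z up, x along its length.
- short_tray: tray for the compact charger (the short brick): oblong, recess 90 x 64 mm (9 mm of play all round the charger), 100 x 74 mm over the rim; fixed to the bench, white plastic with a grey floor, 8 mm high over all: floor 4 mm thick, upright rim 5 mm wide that stands 4 mm above the floor. Origin at the centre of its underside (on the bench top), z up, x along its length.
- slim_tray: tray for the microphone bar: narrow oblong, recess 136 x 44 mm (9 mm of play all round the bar), 146 x 54 mm over the rim; fixed to the bench, white plastic with a grey floor, 8 mm high over all: floor 4 mm thick, upright rim 5 mm wide that stands 4 mm above the floor. Origin at the centre of its underside (on the bench top), z up, x along its length.
- round_tray: tray for the round speakerphone: round, recess 80 mm in diameter (9 mm of play all round), 90 mm over the rim; fixed to the bench, white plastic with a grey floor, 8 mm high over all: floor 4 mm thick, upright rim 5 mm wide that stands 4 mm above the floor. Origin at the centre of its underside (on the bench top), z up.
Mind the look-alikes: they are no part of the job. What is shaped like the short_brick but orange or purple is not meant.

How it is judged:
By the outcome, as a careful person would: the job done as asked, in the order asked, and still so for the second after the job is handed in, with the robot touching nothing.
It also fails if it takes over 120 s, if anything falls off the work surface, if the arm or the gripper's body presses on something with over 40 N, if the wrist force passes 120 N, or if a joint passes its speed limit or range.

ROBOT

A 6-joint arm with a two-finger parallel gripper is mounted at the origin on the work surface. World frame = base frame: x ahead of the robot, y to its left, z up, the work surface at z = 0. Lengths are in m, angles in rad, forces in N, time in s.
With the tool pointing down it reaches from about 0.375 to 0.975 m from the base axis. Payload 3.8 kg.
Tool frame: the origin (TCP) lies midway between the tips of the shut fingers; the grasp point (between the pads) lies 19 mm behind it; z points along the fingers, y is the line along which they close (so a half turn about z gives the same grasp; the last joint's range is limited). The gripper opens to 88 mm and grips with 3 to 60 N. Pads are 18 mm wide; open, the fingers measure 123 mm over their backs; the gripper's body (75 mm by 187 mm) begins 45 mm behind the grasp point.
Start: joints at [-1.145, 0.264, 1.604, -0, 1.274, -0.037], TCP at [0.301, -0.604, 0.239] pointing down, gripper open.
Joint ranges: [-2.63, 2.63], [-0.94, 2.18], [0.31, 2.57], [-1.31, 4.45], [0, 2.66], [-2.55, 2.55]. Speed limits (rad/s): [2.57, 2.57, 3.14, 3.14, 3.14, 3.14].

INTERFACE

Orientations are given as a rotation vector (axis times angle).
In Python, from cell import manip, inverse_kinematics, cams, order gives the robot as it stands. Calls block until the motion is done:
- manip.move_pose(position, orientation): joint-space move of the TCP to a pose.
- manip.move_linear(position, rate=0.15, rot=None): straight line of the TCP; rot=None keeps the orientation; rate is the mean speed in m/s.
- manip.set_joints(angles): joint-space move.
- manip.set_gripper(opening, force=None): finger opening in m; force is the grip in N (None keeps the last); returns when the fingers have stopped.
- manip.dwell(seconds).
- inverse_kinematics(position, orientation): joint angles nearest the present ones, or None.
- manip.state(): the state.
- cams.capture(name): name is "scene" or "side" or "wrist"; returns a dict with "image" (384x512x3 uint8, blue, green, red), "z_map" (384x512 float32, m along the optical axis (not along the pixel's ray), 0 where there is no reading), "intrinsics" (3x3 intrinsics, pixels), "position" and "orientation" of the camera in the world; the wrist camera has in their place "T_tool_cam" (4x4, takes a point from camera to tool coordinates, whose origin is the TCP and whose axes are the flange's). Camera axes: x right, y down, z forward; pixel columns grow to the right and rows downward; lengths in m; the calibration is good to about 2 mm. A picture is of the moment at which its call begins: read the wrist's pose just before it.
A pose or a line that the arm cannot do raises manip.IKError and nothing moves.
- order.close_job(): hands the job in; it is judged then, once.
The state is a dict: "clock": time; "joint_pos": joint angles; "joint_velocities": joint speeds; "tau": joint torques, N m; "tool_pos": TCP position; "tcp_rot": TCP orientation; "contact_force": force on the tool from outside, world axes, zero at the start; "moment": the same for the moment, N m; "gripper_width": finger opening in m; "grasp_force": force on a finger pad.
Only numpy, scipy, OpenCV 4.12 (cv2) and the standard library are available. Lean on these libraries where they do the work, as an engineer would, in place of code of your own. Each camera call takes 0.05 s, during which the arm holds its last target. There are 200 camera calls.

## Working session

There is one attempt and no reset: what is moved stays moved. The work goes in short steps, each a Python script; the robot and the scene stay as the last script left them, time stands still between calls to the robot, and variables do not carry over. Pictures are saved under pics/ and viewed, at most 14 in all, crops included, and the job is handed in when it is done.

```bash
mkdir -p pics; ls; python3 - <<'E'
from cell import manip,cams
import cv2,numpy as np
for n in ("scene","side"):
    c=cams.capture(n); cv2.imwrite(f"pics/{n}0.png",c["image"]); print(n,c["position"],c["orientation"],c["intrinsics"].tolist() if hasattr(c["intrinsics"],'tolist') else c["intrinsics"])
    np.savez(f"{n}0.npz",**c)
s=manip.state();print(s["clock"],s["tool_pos"],s["tcp_rot"])
c=cams.capture("wrist");print(c["T_tool_cam"])
E
```

```text
pics
scene [ 1.12317348 -0.27142835  0.966283  ] [-2.27376618 -1.34124298  0.39596786] [[432.4442846217237, 0.0, 254.14204019460155], [0.0, 432.4442846217237, 193.07043800155586], [0.0, 0.0, 1.0]]
side [0.17398892 0.80156653 0.63676123] [-0.66888192  2.49204715 -1.36585189] [[407.9187386940453, 0.0, 253.82992333297864], [0.0, 407.9187386940453, 190.36791984753265], [0.0, 0.0, 1.0]]
0.1 [ 0.30110045 -0.60339081  0.23750095] [-3.05588370e+00 -7.20115975e-01  6.33738230e-04]
[[ 3.66952988e-04 -9.67001568e-01 -2.54770158e-01  6.38905506e-02]
 [ 9.99999848e-01  4.59955982e-04 -3.05472291e-04  4.74537704e-05]
 [ 4.12575243e-04 -2.54770007e-01  9.67001589e-01 -1.45822027e-01]
 [ 0.00000000e+00  0.00000000e+00  0.00000000e+00  1.00000000e+00]]
```

View pics/scene0.png

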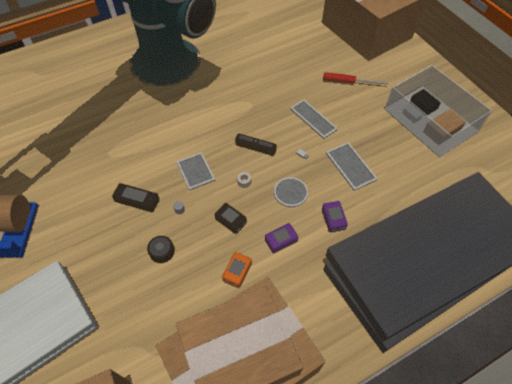

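View pics/side0.png

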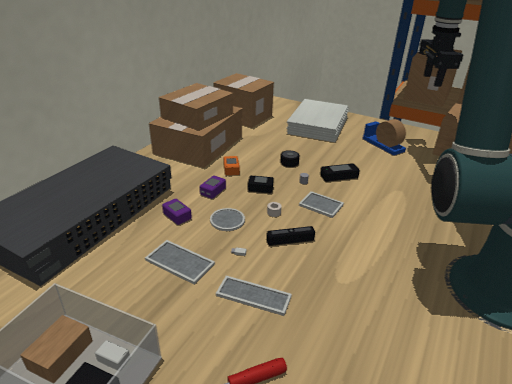

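Scene picture: long brick (135,197), short brick (231,217), mic bar (256,144), puck (161,249). Trays: slim (314,118), long (351,165), short (196,170), round (291,192). Also purple and orange decoys and small clutter. Next I'll measure them from depth.

```bash
cat > h.py <<'E'
import numpy as np,cv2
from scipy.spatial.transform import Rotation as R
def cloud(c,T=None):
    K=c["intrinsics"]; z=c["z_map"]; v,u=np.indices(z.shape)
    P=np.dstack([(u-K[0,2])*z/K[0,0],(v-K[1,2])*z/K[1,1],z])
    if T is None: Rm,p=R.from_rotvec(c["orientation"]).as_matrix(),c["position"]
    else: Rm,p=T[:3,:3],T[:3,3]
    W=P@Rm.T+p; W[z==0]=np.nan
    return W
def comps(mask,W,minpix=60):
    n,l,st,ce=cv2.connectedComponentsWithStats(mask.astype(np.uint8),connectivity=4)
    out=[]
    for i in range(1,n):
        if st[i,4]<minpix: continue
        p=W[l==i]; (cx,cy),(w,h),a=cv2.minAreaRect((p[:,:2]*1000).astype(np.float32))
        if w<h: w,h,a=h,w,a+90
        out.append((ce[i].round(),st[i,4],(cx/1000,cy/1000),(w,h),(a+90)%180-90,np.median(p[:,2])))
    return out
def show(o):
    for ce,n,c,s,a,z in o: print(ce,n,"xy %.4f %.4f size %.0f %.0f ang %.1f z %.4f"%(*c,*s,a,z))
E
python3 - <<'E'
from h import *
for n in("scene","side"):
    c=dict(np.load(n+"0.npz")); W=cloud(c); hsv=cv2.cvtColor(c["image"],cv2.COLOR_BGR2HSV); z=W[...,2]
    b=np.isfinite(z)&(W[...,0]>.2)&(W[...,0]<1)&(abs(W[...,1])<.75)
    print(n,"tops");show([o for o in comps(b&(z>.026)&(z<.045),W) if o[3][0]<170])
    print("trays");show([o for o in comps(b&(hsv[...,1]<60)&(z<.014),W) if 50<o[3][0]<170])
    
E
```

```text
scene tops
[426. 100.] 346 xy 0.5714 0.5952 size 71 55 ang 6.5 z 0.0332
[450. 122.] 326 xy 0.6719 0.5861 size 71 62 ang -86.3 z 0.0431
[256. 142.] 302 xy 0.4638 0.0849 size 114 27 ang 40.7 z 0.0308
[135. 195.] 659 xy 0.4641 -0.2685 size 113 46 ang 43.7 z 0.0310
[ 24. 217.] 142 xy 0.3946 -0.5300 size 85 5 ang -27.8 z 0.0360
[335. 214.] 463 xy 0.7583 0.1459 size 72 46 ang -17.7 z 0.0307
[230. 216.] 465 xy 0.6371 -0.0833 size 72 46 ang 22.8 z 0.0310
[281. 236.] 500 xy 0.7450 -0.0004 size 71 46 ang 89.5 z 0.0309
[160. 247.] 484 xy 0.6314 -0.2676 size 60 59 ang 57.3 z 0.0314
[ 10. 251.] 88 xy 0.4714 -0.5840 size 42 17 ang 89.8 z 0.0357
[237. 268.] 570 xy 0.7659 -0.1315 size 72 46 ang -53.7 z 0.0309
[343. 288.] 366 xy 0.9292 0.0515 size 140 12 ang -0.7 z 0.0405
[ 47. 356.] 181 xy 0.7483 -0.5654 size 143 5 ang -81.3 z 0.0325
trays
[314. 118.] 767 xy 0.4491 0.2854 size 156 64 ang 10.2 z 0.0037
[351. 166.] 1221 xy 0.6406 0.2836 size 149 83 ang -2.0 z 0.0037
[195. 171.] 881 xy 0.4499 -0.0958 size 111 77 ang -4.0 z 0.0039
[291. 191.] 808 xy 0.6345 0.0942 size 98 87 ang -28.6 z 0.0040
side tops

[... 563 characters left out ...]
0303
[176. 207.] 298 xy 0.7551 0.1480 size 74 44 ang -16.6 z 0.0305
[290. 232.] 339 xy 0.4588 0.0863 size 115 27 ang 39.9 z 0.0300
[ 55. 345.] 2027 xy 0.6699 0.5748 size 92 63 ang -84.4 z 0.0431
[111. 352.] 468 xy 0.5833 0.5365 size 51 30 ang 6.1 z 0.0287
[144. 364.] 264 xy 0.5141 0.5301 size 82 3 ang -84.3 z 0.0360
[ 89. 375.] 631 xy 0.5727 0.5917 size 59 42 ang 5.5 z 0.0335
trays
[321. 204.] 668 xy 0.4536 -0.1024 size 107 91 ang -3.4 z 0.0032
[227. 219.] 647 xy 0.6345 0.0919 size 97 88 ang -61.2 z 0.0034
[180. 261.] 1616 xy 0.6451 0.2762 size 151 85 ang -1.9 z 0.0032
[254. 295.] 1624 xy 0.4521 0.2801 size 151 66 ang 9.7 z 0.0033
[150. 370.] 146 xy 0.5152 0.5197 size 63 2 ang -84.4 z 0.0063
```

```bash
cat >> h.py <<'E'
from cell import manip,cams,inverse_kinematics
def rv(yaw): return (R.from_euler('z',yaw)*R.from_euler('x',np.pi)).as_rotvec()
def hover(xy,yaw,z):
    """go above xy with tool x along yaw (mod pi); the choice with the smaller wrist travel"""
    q0=np.array(manip.state()["joint_pos"]); best=None
    for y in(yaw,yaw+np.pi):
        q=inverse_kinematics([*xy,z],rv(y))
        if q is not None and abs(q[5])<2.4:
            d=abs(np.array(q)-q0).max()
            if best is None or d<best[0]: best=(d,y)
    manip.move_pose([*xy,z],rv(best[1])); return best[1]
def look(kind,xy,name=None):
    s=manip.state(); c=cams.capture("wrist"); T=np.eye(4)
    T[:3,:3]=R.from_rotvec(s["tcp_rot"]).as_matrix(); T[:3,3]=s["tool_pos"]
    W=cloud(c,T@c["T_tool_cam"]); z=W[...,2]; hsv=cv2.cvtColor(c["image"],cv2.COLOR_BGR2HSV)
    if name: cv2.imwrite(f"pics/{name}.png",c["image"])
    m=(z>.022)&(z<.042) if kind=="obj" else (hsv[...,1]<60)&(z<.016)&(hsv[...,2]>50)
    m&=np.hypot(W[...,0]-xy[0],W[...,1]-xy[1])<.1
    o=comps(m,W,400); o=min(o,key=lambda o:np.hypot(o[2][0]-xy[0],o[2][1]-xy[1])); show([o]); return o
def fz(): return manip.state()["contact_force"][2]
E
python3 - <<'E'
from h import *
y=hover((.462,-.268),np.radians(43),.15)
look("obj",(.462,-.268),"w1"); s=manip.state();print(s["clock"],y,s["joint_pos"],s["contact_force"])
y=hover((.452,-.099),np.radians(-3.7),.17)
look("tray",(.452,-.099),"w2"); s=manip.state();print(s["clock"],y,s["joint_pos"],s["contact_force"])
E
```

```text
[253. 182.] 5736 xy 0.4604 -0.2696 size 111 46 ang 43.5 z 0.0319
1.625 0.7504915783575618 [-5.73915631e-01  7.26446883e-02  1.99585846e+00 -3.25857981e-04
  1.07166473e+00  2.47890021e-01] [-0.63897273 -0.46564369 -0.74295879]
[252. 175.] 6579 xy 0.4502 -0.0979 size 101 76 ang -3.6 z 0.0044
2.7167 -0.0645771823237902 [-2.70865734e-01 -8.79157143e-02  2.11632691e+00 -2.49723324e-04
  1.11275833e+00  1.36492060e+00] [-0.25767289 -0.63758805 -0.07413924]
```

View pics/w1.png

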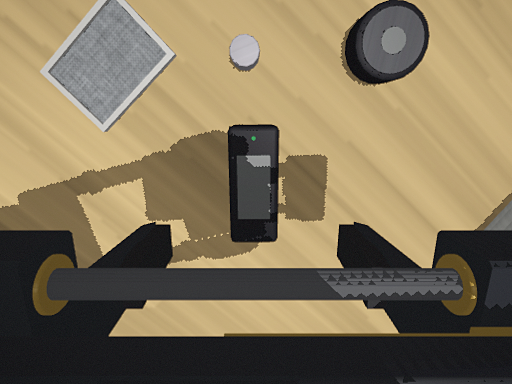

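View pics/w2.png

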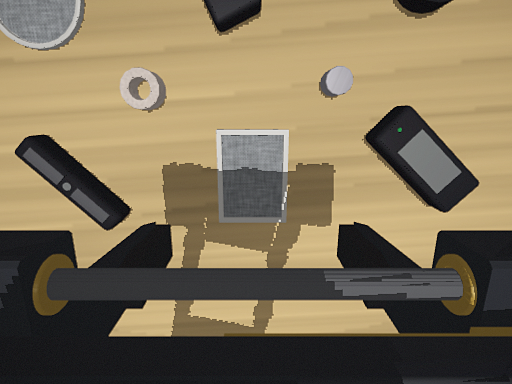

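Wrist views are clear: long brick at (253,182), short tray at (252,175), and the fitted sizes match the spec. Next: long brick.

```bash
cat >> h.py <<'E'
def near(a,ref): return ref+(a-ref+np.pi/2)%np.pi-np.pi/2
def job(obj,oa,tray,ta,width,opening,name,round_=False):
    hover(tray,np.radians(ta),.17); t=look("tray",tray)
    yt=None if round_ else np.radians(t[4])
    y=hover(obj,np.radians(oa),.15); o=look("obj",obj)
    assert max(np.hypot(*(np.array(a)-b)) for a,b in((o[2],obj),(t[2],tray)))<.012
    manip.set_gripper(opening)
    if not round_: y=near(np.radians(o[4]),y)
    xy=o[2]; manip.move_linear([*xy,.06],rate=.3,rot=rv(y)); manip.move_linear([*xy,.009],rate=.08)
    manip.set_gripper(0.0,30); s=manip.state(); print("grip",s["gripper_width"],s["grasp_force"],s["tool_pos"])
    assert abs(s["gripper_width"]-width)<.006
    zoff=s["tool_pos"][2]
    manip.move_linear([*xy,.10],rate=.15)
    yy=y if round_ else near(yt,y); p=t[2]
    q=inverse_kinematics([*p,.10],rv(yy))
    if not round_ and (q is None or abs(q[5])>2.4): yy+=np.pi if yy<y else -np.pi
    manip.move_pose([*p,.10],rv(yy)); f0=None
    print("held",manip.state()["gripper_width"]); place(p,zoff)
    s=manip.state(); hover(p,yy,.17); look("obj",p,name); print("clock",s["clock"])
def place(p,zoff):
    manip.move_linear([*p,zoff+.012],rate=.15); manip.move_linear([*p,zoff+.007],rate=.03); manip.dwell(.2)
    f0=fz(); z=zoff+.007
    while z>zoff+.001:
        z-=.0007; manip.move_linear([*p,z],rate=.015)
        if fz()-f0>2.5: break
    s=manip.state(); print("touch",z-zoff,fz()-f0,s["tool_pos"])
    w=s["gripper_width"]; manip.set_gripper(min(w+.02,.086)); manip.move_linear([*p,.10],rate=.15)
E
python3 - <<'E'
from h import *
job((.4604,-.2696),43.5,(.643,.280),-2,.046,.07,"p_long")
E
```

```text
[253. 172.] 9124 xy 0.6394 0.2798 size 144 76 ang -1.6 z 0.0044
[255. 181.] 5766 xy 0.4604 -0.2697 size 111 46 ang 43.4 z 0.0318
grip 0.04587413871629392 29.99966722447425 [ 0.46064756 -0.26992625  0.00942978]
held 0.04572671943074795
touch 0.003500000000000003 3.6275868675052694 [0.63939791 0.27987017 0.01344687]
[255. 178.] 5142 xy 0.6394 0.2791 size 110 46 ang -1.6 z 0.0358
clock 15.1333
```

Placed within 1 mm, top at 36 mm as it must be. The rest in turn.

```bash
python3 - <<'E'
from h import *
print("short");job((.634,-.082),22.5,(.4502,-.0979),-3.6,.046,.07,"p_short")
print("mic");job((.461,.0855),40.5,(.4505,.283),10,.026,.05,"p_mic")
print("puck");job((.629,-.267),-20,(.6345,.093),-20,.062,.086,"p_puck",True)
c=cams.capture("scene");cv2.imwrite("pics/end.png",c["image"])
E
```

```text
short
[254. 173.] 6508 xy 0.4486 -0.0979 size 103 77 ang -3.7 z 0.0044
[256. 183.] 3732 xy 0.6334 -0.0834 size 71 46 ang 22.1 z 0.0318
grip 0.04574348232538013 30.000232737511396 [ 0.63378215 -0.08350508  0.00953627]
held 0.04535659977243602
touch 0.003500000000000003 5.742565549176539 [ 0.44866684 -0.09791496  0.01347366]
[254. 180.] 3364 xy 0.4483 -0.0986 size 71 46 ang -3.9 z 0.0358
clock 25.175
mic
[253. 171.] 7009 xy 0.4470 0.2824 size 150 56 ang 9.7 z 0.0045
[254. 183.] 3346 xy 0.4593 0.0843 size 117 26 ang 40.1 z 0.0315
grip 0.025655123257246306 29.960016924887896 [0.45966375 0.08437179 0.00937623]
held 0.025765527610361712
touch 0.003500000000000003 6.23034047318635 [0.4471128  0.28239298 0.01341061]
[255. 177.] 3013 xy 0.4470 0.2821 size 116 26 ang 9.8 z 0.0356
clock 35.45
puck
[254. 173.] 5540 xy 0.6339 0.0929 size 89 89 ang -58.0 z 0.0045
[257. 185.] 3385 xy 0.6276 -0.2689 size 61 60 ang -18.4 z 0.0322
grip 0.06144063145562357 29.999499432742596 [ 0.62798901 -0.26894003  0.00958892]
held 0.061827009690080655
touch 0.003500000000000003 4.554088668743443 [0.63396317 0.09283025 0.01358258]
[255. 181.] 3047 xy 0.6331 0.0921 size 61 61 ang 60.9 z 0.0362
clock 46.6083
```

View pics/end.png

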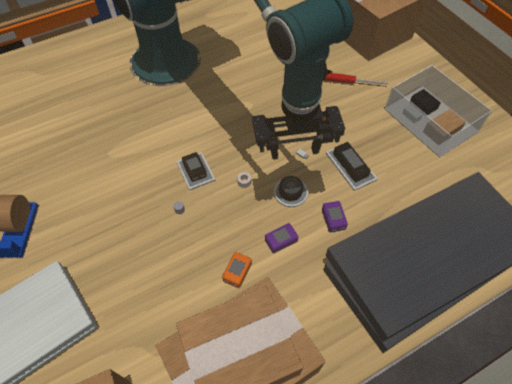

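View pics/p_puck.png

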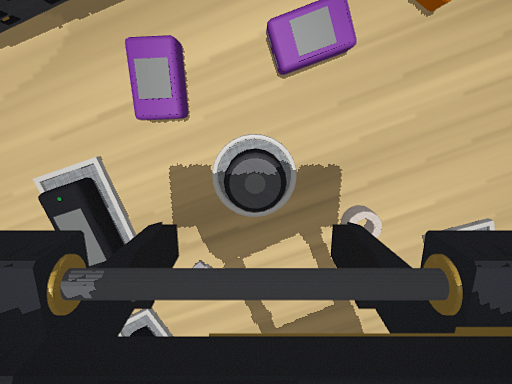

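The pictures show the short brick (196,167), long brick (352,160) and puck (291,188) seated in their trays. The mic bar is hidden by the arm here, but its wrist check was centred at the right height. The decoys haven't moved, and the gripper is clear.

```bash
python3 -c "
from cell import order;print(order.close_job())"
```

```text
the job is handed in; nothing more can be done
None
```

All four pieces are flat and centred in their own trays, each lowered slowly to first contact before release, and the job was handed in at about 47 s on the robot's clock.

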